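# Hang the utensil cup on the rack's bar and tug-test it

### The arm

A 6-joint arm with a two-finger parallel gripper is mounted at the origin on a cart in front of the work surface, level with it; the furniture and walls round the work are solid. World frame = base frame: x ahead of the robot, y to its left, z up, the work surface at z = 0. Lengths are in m, angles in degrees, forces in N, time in s.
With the tool pointing down it reaches from about 0.35 to 0.875 m from the base axis. Payload 4.2 kg.
Tool frame: the origin (TCP) lies on the centre line of the jaws, within the pads' length; the fingertips stand 11 mm ahead of it and the grasp point (between the pads) lies 8 mm behind it; z points along the fingers, y is the line along which they close (so a half turn about z gives the same grasp; the last joint's range is limited). The gripper opens to 87 mm and grips with 3 to 60 N. Pads are 19 mm wide; open, the fingers measure 117 mm over their backs; the gripper's body (75 mm by 190 mm) begins 51 mm behind the grasp point.
Start: joints at [88.213, 22.042, 0.453, 0, -68.411, -14.817], TCP at [0.179, 0.599, 0.234] pointing down, gripper open.
Joint ranges: [-179.83, 179.83], [-69.29, 118.12], [-61.27, 80.66], [-181.25, 117.63], [-171.15, -9.14], [-177.46, 177.46]. Speed limits (degrees/s): [159.86, 159.86, 180, 180, 180, 180].

### API

Orientations are given as a 3x3 rotation matrix whose columns are the frame's x, y, z axes.
In Python, from station import r gives the robot as it stands.
- The arm moves only by the tool servo_tool, never from a script. Its argument "commands" is a list that holds one entry, the list of rows, each a list of 7 numbers: the closure, from 0 (fully open) to 1 (shut), then the shift along the tool's x, y, z in mm, then the turn, a rotation vector about the tool's x, y, z in rad. In form: [[[claw, x, y, z, ax, ay, az], ...]]. A call has exactly 5 rows; each row is the pose to reach, as a shift and turn from the pose commanded when the call began, along the tool's axes at that moment; what a row does not reach only later rows make up. A row lasts 1/10 s, in which the tool goes at most 50 mm and 8.59 degrees, less where a joint would pass 70% of its speed; a pose out of reach is approached as far as the arm can. A call with a gripper value outside its range is refused whole. The fingers move at their own pace and stop on an object; the grip force is fixed at half the most. Time passes only in rows, so rows that repeat a pose let the fingers close, or fill a call up. It gives the time, the measured TCP pose, the force, the opening and the grip force at its end, in the units of the state.
- r.sense(): the state, without advancing time (a new reading comes with each control period).
- r.capture(name): name is "side" or "top" or "wrist"; returns a dict with "pixels" (420x560x3 uint8, red, green, blue), "camera_matrix" (3x3 intrinsics, pixels), "R" (3x3) and "t" (3): a world point X has camera coordinates R X + t. Camera axes: x right, y down, z forward; pixel columns grow to the right and rows downward; lengths in m; the calibration is good to about 2 mm. A picture is of the moment at which its call begins. There is no depth.
- r.finish_job(): hands the job in; it is judged then, once.
The state is a dict: "time_s": time; "joints": joint angles; "joint_velocities": joint speeds; "effort": joint torques, N m; "tcp_pos": TCP position; "ee_rot": TCP orientation; "wrist_force": force on the tool from outside, world axes, zero at the start; "moment": the same for the moment, N m; "gripper_width": opening from 0.0 (shut) to 1.0 (fully open); "gripper_force": force on a finger pad.
Only numpy, scipy, OpenCV 4.12 (cv2) and the standard library are available. Lean on these libraries where they do the work, as an engineer would, in place of code of your own. Each camera call takes 0.05 s, during which the arm holds its last target. There are 200 camera calls.

### The job

Pick up the steel utensil cup and hang it by the hook on its back over the upper bar of the small worktop rack, between the two rubber rings. While you still hold it, tug it down gently, with about one kilogram's pull for half a second, to feel that the bar carries it, then let go and leave it hanging. Load the bar with no more than two kilograms at any time and leave the tin, the spice jar and the mug alone.

Things in the scene. Friction and masses are not known exactly. Their poses are not given: they have to be found in the camera images.
- cup_grip (a point): Steel utensil cup, an open box 54 mm (its x) by 48 mm (its y) by 80 mm high, walls 3 mm, about 0.2 kg, standing upright, hook at its back (+x). This point is on its vertical centre line, 55 mm above its underside; axes: x towards the hook, z up. Grip it from above across y (48 mm) at this height.
- cup_hook (a point): Middle of the throat roof of the cup's 30 mm wide hook, 37.5 mm in +x and 37 mm up from cup_grip. The throat opens downward, 15 mm wide in x, roof 4 mm thick. In front is the strap; behind, a lip hangs 33 mm below the roof, its end flared 5 mm backwards. So lower it with this point 2 mm before the bar's axis: up to 5 mm before still guides in, 2 mm past the axis lands on the strap.
- foot: Fixed foot of the rack, a board 110 (x) by 290 (y) by 12 mm with 90 mm high sleeves at y = -125 and +125 mm. Origin: middle of its underside, right under the upper bar's axis; y along the bars, x away from the robot. Two posts with an upper and a lower bar are clamped in the sleeves at a height that differs each time and is not measured: upper bar's axis 150 to 180 mm above the worktop.
- bar (a joint): How far the upper bar (10 mm thick steel rod, rubber rings 18 mm thick at 62 mm either side of its middle) is pressed down on its springs, in m: 0 unloaded, growing downward, about 1 mm for each 3 N, stop at 10 mm. The lower bar, 8 mm thick, 65 mm under it, only keeps the hung cup from leaning.
- tin: Bystander: small food tin, 57 mm across, 72 mm high; origin at the middle of its underside.
- jar: Bystander: glass spice jar with a plastic cap, 46 mm across, 106 mm high; origin at the middle of its underside.
- mug: Bystander: small mug, 64 by 89 mm with its handle, 48 mm high; origin at the middle of its underside.
Mind the look-alikes: they are no part of the job. Leave any blue or pink look-alike of the part that bears cup_grip alone.

How it is judged:
By the outcome, as a careful person would: the job done as asked, in the order asked, and still so for the second after the job is handed in, with the robot touching nothing.
It also fails if it takes over 61 s, if anything falls off the work surface, if the arm or the gripper's body presses on something with over 40 N, if the wrist force passes 120 N, or if a joint passes its speed limit or range.

## Working session

There is one attempt and no reset: what is moved stays moved. The work goes in short steps, Python scripts to look and compute and a tool call to move; the robot and the scene stay as the last step left them, time stands still between calls to the robot, and variables do not carry over. Pictures are saved under pics/ and viewed, at most 10 in all, crops included, and the job is handed in when it is done.

Besides the shell and the picture viewer there is one more tool, called after "Emit:" by a JSON object that holds its "op" and its "data", one argument or row to a line. servo_tool: Moves the arm, as the interface text tells. Its arguments: {"type":"object","properties":{"commands":{"type":"array","items":{"type":"array","items":{"type":"array","items":{"type":"number"}}}}},"required":["commands"]}

```bash
mkdir -p pics
cat > h.py <<'E'
import numpy as np, cv2, pickle
from station import r
def cap(n,f):
    c=r.capture(n); cv2.imwrite(f'pics/{f}.png',np.ascontiguousarray(c['pixels'][:,:,::-1])); pickle.dump(c,open(f'pics/{f}.pkl','wb')); return c
def load(f): return pickle.load(open(f'pics/{f}.pkl','rb'))
def proj(c,X):
    p=(np.array(c['R'])@np.atleast_2d(X).T).T+np.array(c['t']); q=(np.array(c['camera_matrix'])@p.T).T; return q[:,:2]/q[:,2:]
def onz(c,uv,z):
    R,t,K=[np.array(c[k]) for k in('R','t','camera_matrix')]
    d=R.T@np.linalg.solve(K,[uv[0],uv[1],1]); o=-R.T@t; return o+d*(z-o[2])/d[2]
def tri(cs,uvs):
    A=[];b=[]
    for c,uv in zip(cs,uvs):
        R,t,K=[np.array(c[k]) for k in('R','t','camera_matrix')]
        d=R.T@np.linalg.solve(K,[uv[0],uv[1],1]); d/=np.linalg.norm(d); P=np.eye(3)-np.outer(d,d); A.append(P); b.append(P@(-R.T@t))
    return np.linalg.solve(sum(A),sum(b))
E
python3 - <<'E'
from h import *
for n in('side','top','wrist'):
    c=cap(n,n+'0'); print(n,-np.array(c['R']).T@c['t'],np.array(c['R'])[2].round(2),c['camera_matrix'][0][0])
s=r.sense(); print(s)
a=cv2.imread('pics/side0.png');b=cv2.imread('pics/top0.png')
E
```

```text
side [0.57352136 1.03258093 0.97677526] [-0.06 -0.79 -0.6 ] 423.6420841959512
top [-0.00474798 -0.07871311  1.48874107] [ 0.35 -0.02 -0.94] 494.14856973295036
wrist [0.25553045 0.57566761 0.38292276] [-0.28  0.08 -0.96] 319.39723235679384
{'time_s': 0.15, 'joints': array([ 8.82138883e+01,  2.20798170e+01,  3.98481763e-01, -1.90334096e-02,
       -6.84132047e+01, -1.48181069e+01]), 'joint_velocities': array([-0.00268843, -0.18171775,  0.24904375,  0.07911368,  0.0285667 ,
       -0.0536832 ]), 'effort': array([ 1.86467375e-06, -3.91053593e+01,  1.87588191e+01,  4.22233388e+00,
        1.23791664e-02, -1.36578310e-04]), 'tcp_pos': array([0.17845055, 0.59852524, 0.23272844]), 'ee_rot': array([[ 9.58266554e-01, -2.85875989e-01, -3.60174227e-04],
       [-2.85876189e-01, -9.58265160e-01, -1.63958414e-03],
       [ 1.23575322e-04,  1.67412388e-03, -9.99998591e-01]]), 'wrist_force': array([-0.45165974, -0.21977434, -0.63455474]), 'moment': array([ 0.01326937, -0.02079895,  0.01441695]), 'gripper_force': 0.0, 'gripper_width': 0.9990550438654574}
```

View pics/side0.png

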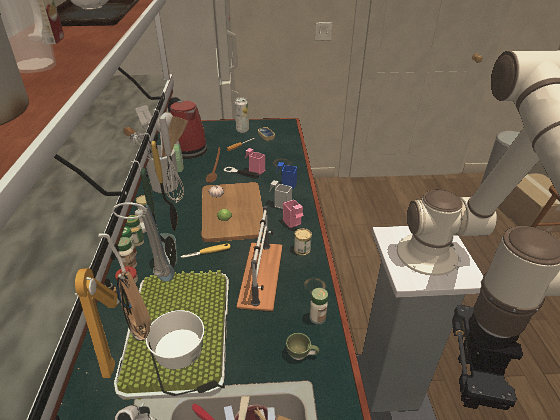

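View pics/top0.png

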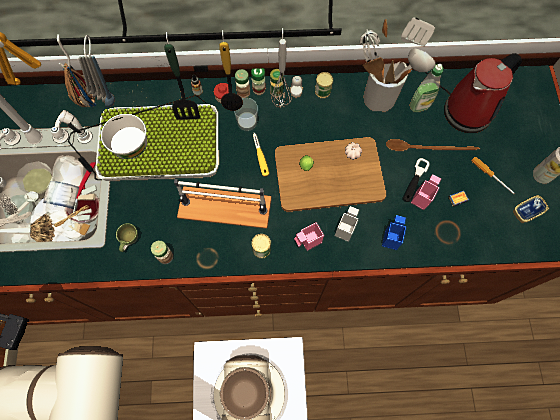

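The candidates in the top view are grey (348,223), pink (310,235) and (427,192), and blue (395,230). Only the grey one fits the steel cup; in the side view it is at (282,193). The rack is at top (224,203), side (260,270). An enlarged crop should confirm this.

Run:
```python
import cv2,numpy as np
a=cv2.imread('pics/top0.png');b=cv2.imread('pics/side0.png')
A=cv2.resize(a[170:260,165:365],None,fx=4,fy=4,interpolation=cv2.INTER_CUBIC)
cv2.imwrite('pics/c1.png',A)
B=cv2.resize(b[170:320,225:335],None,fx=4,fy=4,interpolation=cv2.INTER_CUBIC)
cv2.imwrite('pics/c2.png',B)
```

```text
(no output)
```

View pics/c1.png

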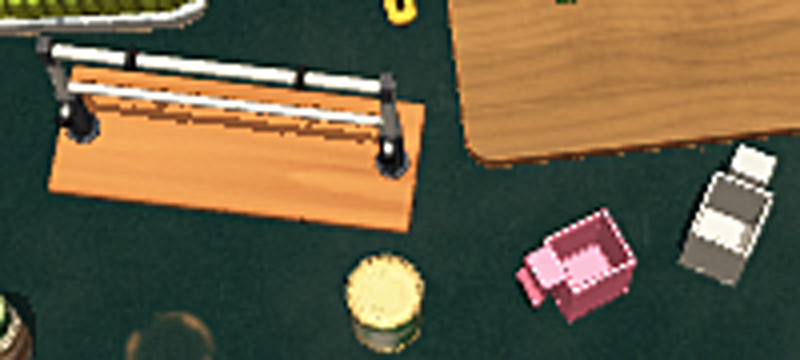

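View pics/c2.png

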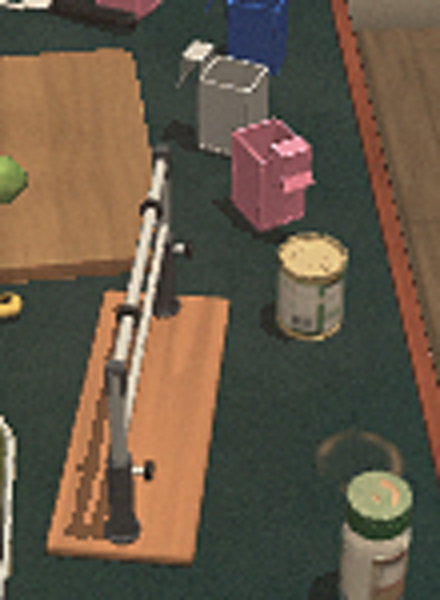

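The crop confirms it: the grey steel cup has a pale hook pointing up and right. The pink look-alike is beside it, and the tin stands between the pink one and the rack. Now I'll fit the poses.

```bash
cat > fit.py <<'E'
from h import *
from scipy.optimize import least_squares
T=load('top0');S=load('side0')
t=lambda *p:np.array([(x/4+165-.375,y/4+170-.375) for x,y in p])
s=lambda *p:np.array([(x/4+225-.375,y/4+170-.375) for x,y in p])
def pose(q,P):
    c,n=np.cos(q[2]),np.sin(q[2]); P=np.array(P,float); return np.c_[q[0]+c*P[:,0]-n*P[:,1],q[1]+n*P[:,0]+c*P[:,1],P[:,2]]
def fit(Pt,ut,Ps,us,q0):
    f=lambda q:np.r_[(proj(T,pose(q,Pt))-ut).ravel(),(proj(S,pose(q,Ps))-us).ravel()]
    o=least_squares(f,q0,loss='soft_l1'); print('q',o.x.round(4),np.degrees(o.x[2]).round(2)); print(o.fun.reshape(-1,2).round(1).tolist()); return o.x
rim=[(.027,.024,.08),(.027,-.024,.08),(-.027,-.024,.08),(-.027,.024,.08)]
bot=[(-.027,.024,0),(-.027,-.024,0)]
ut=t((716,173),(770,190),(752,250),(697,235),(682,264),(732,284))
us=s((199,83),(207,57),(270,70),(264,92),(200,145),(238,155))
g=onz(T,ut[:4].mean(0),.08)
print('cup top-only',g, 'side',onz(S,us[:4].mean(0),.08))
fit(rim+bot,ut,rim+[(.027,.024,0),(-.027,.024,0)][:2],us,[g[0],g[1],-.6])
h=.012; F=[(-.055,.145,h),(-.055,-.145,h),(.055,-.145,h),(.055,.145,h)]
ut=t((50,191),(408,231),(424,103),(75,68)); us=s((192,562),(228,298),(107,292),(48,551))
g=onz(T,ut.mean(0),h)
q=fit(F,ut,F,us,[g[0],g[1],0.])
for n,a,b in (('ringL',(131,59),(127,311)),('ringR',(300,77),(150,208)),('postL',(44,48),(115,366)),('postR',(388,82),(162,152))):
    X=tri([T,S],[t(a)[0],s(b)[0]]); c,m=np.cos(q[2]),np.sin(q[2]); d=X-np.r_[q[:2],0]; print(n,X.round(4),'foot',(c*d[0]+m*d[1]).round(4),(-m*d[0]+c*d[1]).round(4), (proj(T,X)-t(a)).round(1),(proj(S,X)-s(b)).round(1))
E
python3 fit.py
```

```text
cup top-only [ 0.47172559 -0.31635641  0.08      ] side [ 0.46533368 -0.30775924  0.08      ]
q [ 0.4711 -0.3149 -0.3754] -21.51
[[-1.2, -0.4], [0.6, 0.2], [0.2, 1.3], [-1.4, 0.1], [-0.6, 0.8], [1.5, 0.5], [-1.3, -0.8], [0.6, -0.8], [-1.8, -1.7], [-4.0, -0.5], [-1.5, 0.8], [2.2, 0.8]]
q [ 0.5658  0.0654 -0.1584] -9.07
[[-1.6, 0.8], [-0.3, 0.6], [-0.2, 0.4], [-1.6, -0.2], [0.2, -1.3], [-0.1, -0.7], [-1.4, -1.2], [-1.2, -1.4]]
ringL [0.5764 0.125  0.1717] foot 0.0011 0.0605 [[-0.1  0.3]] [[-0.3 -0.2]]
ringR [0.5568 0.0033 0.1691] foot 0.0009 -0.0627 [[-0.2  0.7]] [[-0.6 -0.3]]
postL [0.5856 0.187  0.1772] foot 0.0004 0.1233 [[-0.1  0.3]] [[-0.3 -0.1]]
postR [ 0.5458 -0.06    0.1764] foot 0.0001 -0.127 [[-0.3  1. ]] [[-0.9 -0.4]]
```

```bash
cat > go.py <<'E'
import sys
from h import *
from scipy.spatial.transform import Rotation as Ro
# tool-frame shift (mm) and turn (rad) from measured pose to TCP x y z (m), yaw of tool x (deg), tool down
def go(x,y,z,yaw):
    s=r.sense(); R0=np.array(s['ee_rot']); Rt=Ro.from_euler('z',yaw,degrees=True).as_matrix()@np.diag([1,-1,-1])
    print('t',round(s['time_s'],2),'tcp',np.array(s['tcp_pos']).round(4),'F',np.array(s['wrist_force']).round(2),'w',round(s['gripper_width'],3))
    print('shift',(R0.T@(np.array([x,y,z])-s['tcp_pos'])*1e3).round(1),'turn',Ro.from_matrix(R0.T@Rt).as_rotvec().round(4))
if __name__=='__main__': go(*map(float,sys.argv[1:]))
E
python3 go.py .45 .25 .234 -20
```

```text
t 0.15 tcp [0.1785 0.5985 0.2327] F [-0.45 -0.22 -0.63] w 0.999
shift [359.9 256.4  -0.8] turn [ 0.0017 -0.0002  0.0591]
```

Emit:
{"op": "servo_tool", "data": {
  "commands": [
    [[0, 40, 29, 0, 0, 0, 0.02], [0, 80, 57, 0, 0, 0, 0.04], [0, 120, 86, 0, 0, 0, 0.06], [0, 160, 114, 0, 0, 0, 0.06], [0, 200, 143, 0, 0, 0, 0.06]]
  ]
}}

```text
time_s: 0.65
tcp_pos: [0.3301, 0.403, 0.2334]
ee_rot: [[0.94, -0.342, -0.0], [-0.342, -0.94, -0.0], [-0.0, 0.0, -1.0]]
wrist_force: [0.7, 1.2, -0.2]
gripper_width: 0.997
gripper_force: 0.0
```

Emit:
{"op": "servo_tool", "data": {
  "commands": [
    [[0, 40, 29, 0, 0, 0, 0], [0, 80, 57, 0, 0, 0, 0], [0, 120, 86, 0, 0, 0, 0], [0, 160, 114, 0, 0, 0, 0], [0, 160, 130, 0, 0, 0, 0]]
  ]
}}

```text
time_s: 1.15
tcp_pos: [0.4372, 0.2247, 0.2331]
ee_rot: [[0.938, -0.348, -0.0], [-0.348, -0.938, -0.001], [0.0, 0.001, -1.0]]
wrist_force: [-0.5, -0.5, -0.2]
gripper_width: 0.997
gripper_force: 0.0
```

```bash
python3 go.py .471 -.315 .20 -21.5
```

```text
t 1.15 tcp [0.4372 0.2247 0.2331] F [-0.53 -0.49 -0.23] w 0.997
shift [219.4 494.2  33.6] turn [ 0.001  -0.0002  0.02  ]
```

Emit:
{"op": "servo_tool", "data": {
  "commands": [
    [[0, 20, 45, 0, 0, 0, 0.02], [0, 40, 90, 0, 0, 0, 0.02], [0, 60, 135, 0, 0, 0, 0.02], [0, 80, 180, 0, 0, 0, 0.02], [0, 100, 225, 0, 0, 0, 0.02]]
  ]
}}

```text
time_s: 1.65
tcp_pos: [0.4513, -0.0193, 0.2337]
ee_rot: [[0.933, -0.36, 0.0], [-0.36, -0.933, 0.0], [0.0, -0.0, -1.0]]
wrist_force: [-0.0, -0.1, 0.0]
gripper_width: 0.999
gripper_force: 0.0
```

Emit:
{"op": "servo_tool", "data": {
  "commands": [
    [[0, 20, 45, 6, 0, 0, 0], [0, 40, 90, 12, 0, 0, 0], [0, 60, 135, 18, 0, 0, 0], [0, 80, 180, 25, 0, 0, 0], [0, 100, 225, 30, 0, 0, 0]]
  ]
}}

```text
time_s: 2.15
tcp_pos: [0.4634, -0.2652, 0.2031]
ee_rot: [[0.933, -0.361, -0.0], [-0.361, -0.933, 0.0], [-0.001, -0.0, -1.0]]
wrist_force: [1.6, 0.0, 0.9]
gripper_width: 0.999
gripper_force: 0.0
```

Emit:
{"op": "servo_tool", "data": {
  "commands": [
    [[0, 10, 25, 3, 0, 0, 0], [0, 18, 43, 4, 0, 0, 0], [0, 18, 43, 4, 0, 0, 0], [0, 18, 43, 4, 0, 0, 0], [0, 18, 43, 4, 0, 0, 0]]
  ]
}}

```text
time_s: 2.65
tcp_pos: [0.4651, -0.3094, 0.1996]
ee_rot: [[0.933, -0.36, -0.0], [-0.36, -0.933, 0.0], [-0.0, -0.0, -1.0]]
wrist_force: [-0.5, 0.1, -0.1]
gripper_width: 0.998
gripper_force: 0.0
```

```bash
python3 go.py .471 -.315 .20 -21.5
python3 - <<'E'
from h import *
c=cap('wrist','w1')
from fit import pose
q=[.4711,-.3149,-.3754]
P=pose(q,[(.027,.024,.08),(.027,-.024,.08),(-.027,-.024,.08),(-.027,.024,.08)]); print(proj(c,P).round(1).tolist())
a=cv2.imread('pics/w1.png'); cv2.polylines(a,[proj(c,P).round().astype(int)],True,(0,0,255),1); cv2.imwrite('pics/w1b.png',cv2.resize(a,(800,600)))
E
```

```text
t 2.65 tcp [ 0.4651 -0.3094  0.1996] F [-0.47  0.07 -0.07] w 0.998
shift [ 7.5  3.1 -0.4] turn [-0.0002  0.0002  0.0066]
cup top-only [ 0.47172559 -0.31635641  0.08      ] side [ 0.46533368 -0.30775924  0.08      ]
q [ 0.4711 -0.3149 -0.3754] -21.51
[[-1.2, -0.4], [0.6, 0.2], [0.2, 1.3], [-1.4, 0.1], [-0.6, 0.8], [1.5, 0.5], [-1.3, -0.8], [0.6, -0.8], [-1.8, -1.7], [-4.0, -0.5], [-1.5, 0.8], [2.2, 0.8]]
q [ 0.5658  0.0654 -0.1584] -9.07
[[-1.6, 0.8], [-0.3, 0.6], [-0.2, 0.4], [-1.6, -0.2], [0.2, -1.3], [-0.1, -0.7], [-1.4, -1.2], [-1.2, -1.4]]
ringL [0.5764 0.125  0.1717] foot 0.0011 0.0605 [[-0.1  0.3]] [[-0.3 -0.2]]
ringR [0.5568 0.0033 0.1691] foot 0.0009 -0.0627 [[-0.2  0.7]] [[-0.6 -0.3]]
postL [0.5856 0.187  0.1772] foot 0.0004 0.1233 [[-0.1  0.3]] [[-0.3 -0.1]]
postR [ 0.5458 -0.06    0.1764] foot 0.0001 -0.127 [[-0.3  1. ]] [[-0.9 -0.4]]
[[258.4, 169.0], [314.9, 169.5], [312.7, 229.1], [259.3, 228.7]]
```

View pics/w1b.png

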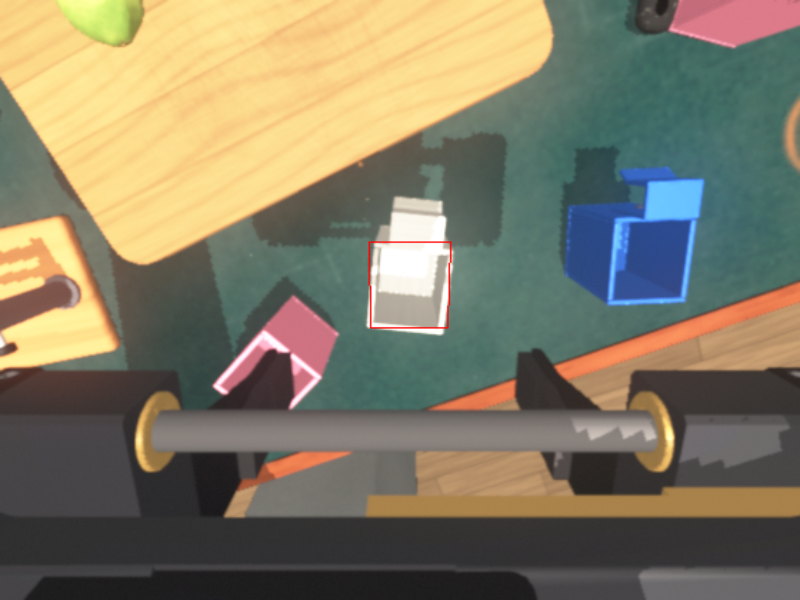

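The picture shows the cup's rim near the model outline, at about (367,327), (442,333), (450,243) in the 800-wide view, turned a few degrees clockwise. I'll zoom in to refine the fit.

Run:
```python
import cv2
a=cv2.imread('pics/w1.png')[130:245,240:330]; cv2.imwrite('pics/w1c.png',cv2.resize(a,None,fx=5,fy=5,interpolation=cv2.INTER_CUBIC))
```

```text
(no output)
```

View pics/w1c.png

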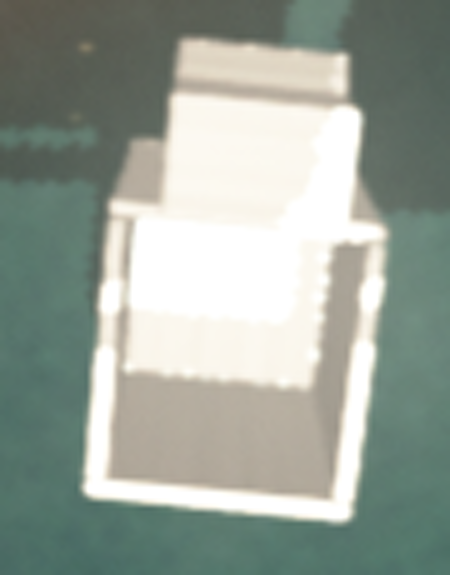

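```bash
sed -i 's/^rim=/if __name__!="__main__": raise SystemExit\nrim=/' fit.py
python3 - <<'E'
from h import *
from scipy.optimize import least_squares
c=load('w1')
def pose(q,P):
    c,n=np.cos(q[2]),np.sin(q[2]); P=np.array(P,float); return np.c_[q[0]+c*P[:,0]-n*P[:,1],q[1]+n*P[:,0]+c*P[:,1],P[:,2]]
P=[(-.027,.024,.08),(-.027,-.024,.08),(.027,-.024,.08),(.027,.024,.08)]
u=np.array([(84,496),(352,521),(387,228),(108,204)])/5+[240,130]-.4
o=least_squares(lambda q:(proj(c,pose(q,P))-u).ravel(),[.47,-.315,-.4]); print(o.x,np.degrees(o.x[2]),o.fun.round(1))
import os
x,y,w=o.x
from go import go
go(x,y,.11,np.degrees(w))
E
```

```text
[ 0.46862571 -0.31378816 -0.46107274] -26.417522075886723 [ 0.3  0.5 -0.3  0.1  0.1 -0.1 -0.1 -0.5]
t 2.7 tcp [ 0.4652 -0.3093  0.1998] F [0.09 0.59 0.81] w 0.999
shift [ 4.8  3.  89.8] turn [-0.0002 -0.0002  0.0928]
```

Emit:
{"op": "servo_tool", "data": {
  "commands": [
    [[0.2, 3, 2, 20, 0, 0, 0.05], [0.2, 5, 3, 40, 0, 0, 0.093], [0.2, 5, 3, 60, 0, 0, 0.093], [0.2, 5, 3, 80, 0, 0, 0.093], [0.2, 5, 3, 80, 0, 0, 0.093]]
  ]
}}

```text
time_s: 3.2
tcp_pos: [0.4671, -0.3132, 0.1172]
ee_rot: [[0.895, -0.446, -0.005], [-0.446, -0.895, 0.003], [-0.006, 0.0, -1.0]]
wrist_force: [-0.5, 0.6, 0.3]
gripper_width: 0.805
gripper_force: 0.0
```

```bash
python3 go.py .4686 -.3138 .047 -26.4
python3 - <<'E'
from h import *
c=load('w1')
x=np.array([.4686,-.3138]);w=np.radians(-26.4);M=np.array([[np.cos(w),np.sin(w)],[-np.sin(w),np.cos(w)]])
for u in((295,296),(338,333)): print('pink base',M@(onz(c,np.array(u)*.7,0)[:2]-x))
for u in((265,333),(320,378)): print('pink rim',M@(onz(c,np.array(u)*.7,.08)[:2]-x))
E
```

```text
t 3.2 tcp [ 0.4671 -0.3132  0.1172] F [-0.45  0.65  0.3 ] w 0.805
shift [ 2.1 -0.2 70.2] turn [ 0.0001  0.006  -0.0011]
pink base [-0.03573106  0.08721383]
pink base [-0.06413931  0.05136113]
pink rim [-0.03662444  0.08782338]
pink rim [-0.06477398  0.05194636]
```

Emit:
{"op": "servo_tool", "data": {
  "commands": [
    [[0.2, 0, 0, 20, 0, 0, 0], [0.2, 0, 0, 40, 0, 0, 0], [0.2, 0, 0, 55, 0, 0, 0], [0.2, 0, 0, 66, 0, 0, 0], [0.2, 0, 0, 70, 0, 0, 0]]
  ]
}}

```text
time_s: 3.7
tcp_pos: [0.4688, -0.3146, 0.0494]
ee_rot: [[0.895, -0.446, -0.0], [-0.446, -0.895, 0.0], [-0.0, 0.0, -1.0]]
wrist_force: [-0.5, -1.1, 0.6]
gripper_width: 0.803
gripper_force: 0.0
```

```bash
python3 go.py .4686 -.3138 .047 -26.4
```

```text
t 3.7 tcp [ 0.4688 -0.3146  0.0494] F [-0.47 -1.09  0.57] w 0.803
shift [-0.6 -0.6  2.4] turn [ 0.0001  0.0004 -0.0012]
```

Emit:
{"op": "servo_tool", "data": {
  "commands": [
    [[0.2, -0.5, -0.5, 2, 0, 0, 0], [1, -0.5, -0.5, 2, 0, 0, 0], [1, -0.5, -0.5, 2, 0, 0, 0], [1, -0.5, -0.5, 2, 0, 0, 0], [1, -0.5, -0.5, 2, 0, 0, 0]]
  ]
}}

```text
time_s: 4.2
tcp_pos: [0.4687, -0.3144, 0.0481]
ee_rot: [[0.895, -0.446, 0.001], [-0.446, -0.895, -0.0], [0.001, -0.0, -1.0]]
wrist_force: [0.1, 0.2, 1.3]
gripper_width: 0.546
gripper_force: 30.0
```

Emit:
{"op": "servo_tool", "data": {
  "commands": [
    [[1, 0, 0, 0, 0, 0, 0], [1, 0, 0, 0, 0, 0, 0], [1, 0, 0, 0, 0, 0, 0], [1, 0, 0, 0, 0, 0, 0], [1, 0, 0, 0, 0, 0, 0]]
  ]
}}

```text
time_s: 4.7
tcp_pos: [0.4688, -0.3144, 0.048]
ee_rot: [[0.895, -0.446, 0.001], [-0.446, -0.895, -0.0], [0.001, 0.0, -1.0]]
wrist_force: [-0.6, 0.7, 5.3]
gripper_width: 0.548
gripper_force: 30.0
```

```bash
python3 go.py .4686 -.3138 .242 -26.4
```

```text
t 4.7 tcp [ 0.4688 -0.3144  0.048 ] F [-0.55  0.73  5.26] w 0.548
shift [  -0.3   -0.5 -194. ] turn [ 0.0001 -0.0007 -0.0018]
```

Emit:
{"op": "servo_tool", "data": {
  "commands": [
    [[1, 0, 0, -10, 0, 0, 0], [1, 0, 0, -35, 0, 0, 0], [1, 0, 0, -75, 0, 0, 0], [1, 0, 0, -115, 0, 0, 0], [1, 0, 0, -150, 0, 0, 0]]
  ]
}}

```text
time_s: 5.2
tcp_pos: [0.468, -0.3142, 0.1991]
ee_rot: [[0.895, -0.447, -0.0], [-0.447, -0.895, 0.0], [-0.0, -0.0, -1.0]]
wrist_force: [1.0, -0.4, -2.4]
gripper_width: 0.55
gripper_force: 30.0
```

Emit:
{"op": "servo_tool", "data": {
  "commands": [
    [[1, 0, 0, -25, 0, 0, 0], [1, 0, 0, -38, 0, 0, 0], [1, 0, 0, -42, 0, 0, 0], [1, 0, 0, -42, 0, 0, 0], [1, 0, 0, -42, 0, 0, 0]]
  ]
}}

```text
time_s: 5.7
tcp_pos: [0.4676, -0.3138, 0.2375]
ee_rot: [[0.895, -0.447, -0.003], [-0.447, -0.895, 0.002], [-0.004, -0.0, -1.0]]
wrist_force: [0.1, -0.8, -2.6]
gripper_width: 0.553
gripper_force: 30.0
```

```bash
python3 go.py .5268 .0716 .242 -9.07
python3 - <<'E'
from h import *
c=cap('wrist','w2')
cv2.imwrite('pics/w2b.png',cv2.resize(cv2.imread('pics/w2.png')[100:310,150:430],None,fx=2.8,fy=2.8,interpolation=cv2.INTER_CUBIC))
s=r.sense();R=np.array(s['ee_rot']);p=np.array(s['tcp_pos'])
# expected hook roof-top and rim points in tool frame -> pixels
P=[(-.027,.024,.033),(-.027,-.024,.033),(.027,-.024,.033),(.027,.024,.033)] # rel. underside+47 (TCP)
W=[p+R@np.array([a,-b,-h]) for a,b,h in P]; print(proj(c,W).round(1).tolist())
print('crop',((proj(c,W)-[150,100])*2.8).round(0).tolist())
E
```

```text
t 5.7 tcp [ 0.4676 -0.3138  0.2375] F [ 0.13 -0.78 -2.65] w 0.553
shift [-119.3 -371.3   -4. ] turn [-0.0007  0.0038 -0.3048]
[[229.5, 362.7], [336.4, 362.8], [343.0, 252.3], [223.0, 252.2]]
crop [[223.0, 736.0], [522.0, 736.0], [541.0, 426.0], [204.0, 426.0]]
```

View pics/w2b.png

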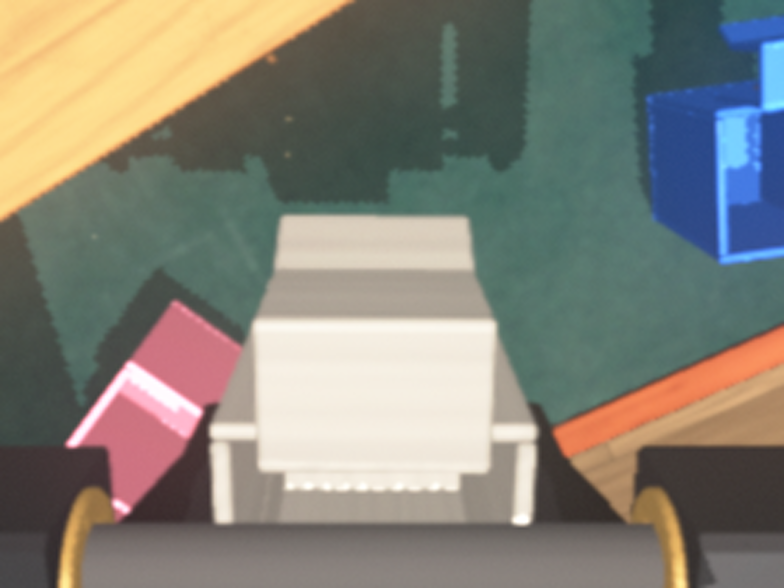

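The cup sits square in the jaws. Its rim's back corners are at (210,427) and (538,427), against (204,426) and (541,426) expected. Now I'll carry it to above the bar.

Emit:
{"op": "servo_tool", "data": {
  "commands": [
    [[1, -12, -36, -4, 0, 0, -0.03], [1, -25, -78, -5, 0, 0, -0.08], [1, -39, -121, -5, 0, 0, -0.14], [1, -53, -165, -5, 0, 0, -0.2], [1, -67, -208, -5, 0, 0, -0.26]]
  ]
}}

```text
time_s: 6.25
tcp_pos: [0.5009, -0.0966, 0.2434]
ee_rot: [[0.98, -0.199, -0.002], [-0.199, -0.98, -0.0], [-0.002, 0.001, -1.0]]
wrist_force: [0.6, -0.3, -1.9]
gripper_width: 0.548
gripper_force: 30.0
```

```bash
python3 go.py .5268 .0716 .242 -9.07
```

```text
t 6.25 tcp [ 0.5009 -0.0966  0.2434] F [ 0.64 -0.34 -1.89] w 0.548
shift [  -8.1 -170.     1.3] turn [ 0.0005  0.0022 -0.0423]
```

Emit:
{"op": "servo_tool", "data": {
  "commands": [
    [[1, -2, -42, 0, 0, 0, -0.02], [1, -4, -84, 0, 0, 0, -0.042], [1, -6, -126, 0, 0, 0, -0.042], [1, -8, -155, 0, 0, 0, -0.042], [1, -8, -170, 0, 0, 0, -0.042]]
  ]
}}

```text
time_s: 6.75
tcp_pos: [0.5275, 0.072, 0.2432]
ee_rot: [[0.987, -0.158, -0.002], [-0.158, -0.987, -0.001], [-0.002, 0.001, -1.0]]
wrist_force: [-0.1, -0.5, -1.8]
gripper_width: 0.549
gripper_force: 30.0
```

Emit:
{"op": "servo_tool", "data": {
  "commands": [
    [[1, 0, 0, 0, 0, 0, 0], [1, 0, 0, 0, 0, 0, 0], [1, 0, 0, 0, 0, 0, 0], [1, 0, 0, 0, 0, 0, 0], [1, 0, 0, 0, 0, 0, 0]]
  ]
}}

```text
time_s: 7.25
tcp_pos: [0.5277, 0.0689, 0.2446]
ee_rot: [[0.987, -0.161, 0.0], [-0.161, -0.987, -0.0], [0.0, 0.0, -1.0]]
wrist_force: [0.3, 0.2, -2.6]
gripper_width: 0.55
gripper_force: 30.0
```

```bash
python3 go.py .5268 .0716 .242 -9.07
python3 - <<'E'
from h import *
c=cap('wrist','w3');cap('side','s3');cap('top','t3')
w=np.radians(-9.07);L=lambda x,y,z:[.5658+np.cos(w)*x-np.sin(w)*y,.0654+np.sin(w)*x+np.cos(w)*y,z]
print(proj(c,[L(0,.062,.17),L(0,-.062,.17)]).round(1).tolist())
cv2.imwrite('pics/w3b.png',cv2.resize(cv2.imread('pics/w3.png')[60:360],(800,429),interpolation=cv2.INTER_CUBIC))
E
```

```text
t 7.25 tcp [0.5277 0.0689 0.2446] F [ 0.26  0.24 -2.58] w 0.55
shift [-1.3 -2.5  2.6] turn [ 0.     -0.     -0.0038]
[[191.9, 175.2], [366.0, 174.7]]
```

View pics/w3b.png

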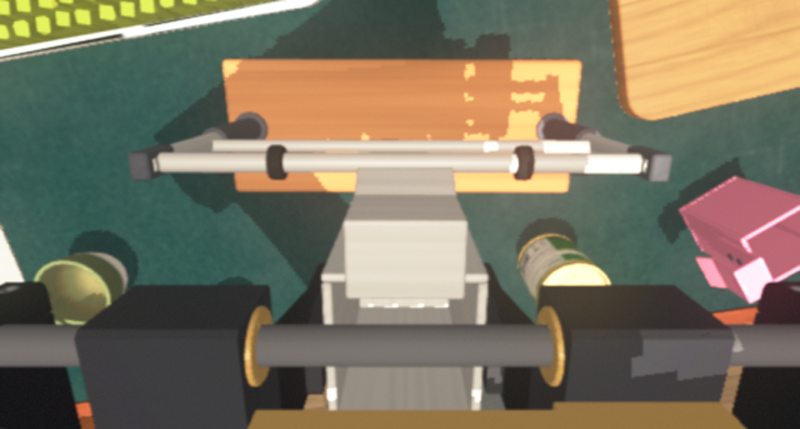

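The bar runs level across the picture, with rings at (277,162) and (523,163), and the hook lies centrally between them. I'll fit the bar from the wrist view together with the earlier views.

Run:
```python
from h import *
from scipy.optimize import least_squares
W,T,S=load('w3'),load('top0'),load('side0')
k=1/1.42857
w=lambda *p:np.array([(x*k-.15,y*k+60-.15) for x,y in p])
t=lambda *p:np.array([(x/4+165-.375,y/4+170-.375) for x,y in p])
s=lambda *p:np.array([(x/4+225-.375,y/4+170-.375) for x,y in p])
h=.012;F=[(-.055,.145,h),(-.055,-.145,h),(.055,-.145,h),(.055,.145,h)]
def pose(q):
    P=np.array(F+[(0,.062,q[3]),(0,-.062,q[3])]);c,n=np.cos(q[2]),np.sin(q[2]);return np.c_[q[0]+c*P[:,0]-n*P[:,1],q[1]+n*P[:,0]+c*P[:,1],P[:,2]]
uw=w((237,190),(569,190),(581,60),(222,61),(277,162),(523,163))
ut=t((50,191),(408,231),(424,103),(75,68),(131,59),(300,77)); us=s((192,562),(228,298),(107,292),(48,551),(127,311),(150,208))
f=lambda q,sel:np.concatenate([(proj(c,pose(q))-u)[i].ravel() for c,u,i in sel])
A=slice(None);B=slice(4,6)
for n,sel in dict(wrist=[(W,uw,A)],ringsW=[(W,uw,B)],wrist_sideTop=[(W,uw,A),(T,ut,A),(S,us,A)]).items():
    o=least_squares(f,[.566,.065,-.158,.17],args=(sel,),loss='soft_l1'); q=o.x
    print(n,q.round(4),np.degrees(q[2]).round(2),'target',(q[0]-.0395*np.cos(q[2])).round(4),(q[1]-.0395*np.sin(q[2])).round(4)); print(o.fun.round(1).tolist())
```

```text
wrist [ 0.566   0.0646 -0.1616  0.1672] -9.26 target 0.5271 0.071
[-1.9, 2.1, 0.4, 2.1, 2.2, -0.9, -1.8, -1.6, 0.2, 0.4, 0.1, -0.2]
ringsW [ 0.5662  0.0647 -0.1655  0.1673] -9.48 target 0.5272 0.0712
[0.0, 0.0, 0.0, -0.0]
wrist_sideTop [ 0.5662  0.0646 -0.1608  0.1683] -9.21 target 0.5272 0.0709
[-1.8, 2.0, 0.5, 1.9, 2.2, -1.1, -1.8, -1.6, -0.2, 0.6, 0.5, -0.2, -1.3, 0.5, -0.1, 0.6, 0.1, 0.4, -1.3, -0.4, -0.2, 0.9, -0.2, 0.9, -0.1, -1.5, -0.1, -0.8, -1.4, -1.4, -1.4, -1.6, -0.2, 0.9, -0.4, -0.1]
```

Emit:
{"op": "servo_tool", "data": {
  "commands": [
    [[1, -1, -2, 15, 0, 0, 0], [1, -1, -2, 35, 0, 0, 0], [1, -1, -2, 55, 0, 0, 0], [1, -1, -2, 66, 0, 0, 0], [1, -1, -2, 70, 0, 0, 0]]
  ]
}}

```text
time_s: 7.9
tcp_pos: [0.5266, 0.0717, 0.1734]
ee_rot: [[0.987, -0.16, -0.002], [-0.16, -0.987, -0.001], [-0.002, 0.001, -1.0]]
wrist_force: [0.1, -0.1, -2.5]
gripper_width: 0.55
gripper_force: 30.0
```

Emit:
{"op": "servo_tool", "data": {
  "commands": [
    [[1, 0, 0, 0, 0, 0, 0], [1, 0, 0, 0, 0, 0, 0], [1, 0, 0, 0, 0, 0, 0], [1, 0, 0, 0, 0, 0, 0], [1, 0, 0, 0, 0, 0, 0]]
  ]
}}

```text
time_s: 8.4
tcp_pos: [0.5273, 0.072, 0.175]
ee_rot: [[0.987, -0.16, 0.001], [-0.16, -0.987, 0.0], [0.001, -0.001, -1.0]]
wrist_force: [-0.1, -0.1, -2.5]
gripper_width: 0.55
gripper_force: 30.0
```

```bash
python3 go.py .5271 .071 .15 -9.3
python3 - <<'E'
from h import *
c=cap('wrist','w4')
cv2.imwrite('pics/w4b.png',cv2.resize(cv2.imread('pics/w4.png')[60:360],(800,429),interpolation=cv2.INTER_CUBIC))
w=np.radians(-9.3);L=lambda x,y,z:[.5662+np.cos(w)*x-np.sin(w)*y,.0646+np.sin(w)*x+np.cos(w)*y,z]
print(((proj(c,[L(0,.062,.1675),L(0,-.062,.1675)])-[0,60])*1.4286).round(1).tolist())
E
```

```text
t 8.4 tcp [0.5273 0.072  0.175 ] F [-0.06 -0.1  -2.49] w 0.55
shift [-0.1  1.1 25. ] turn [-0.0005 -0.0008  0.0015]
[[233.1, 194.7], [580.3, 195.6]]
```

View pics/w4b.png

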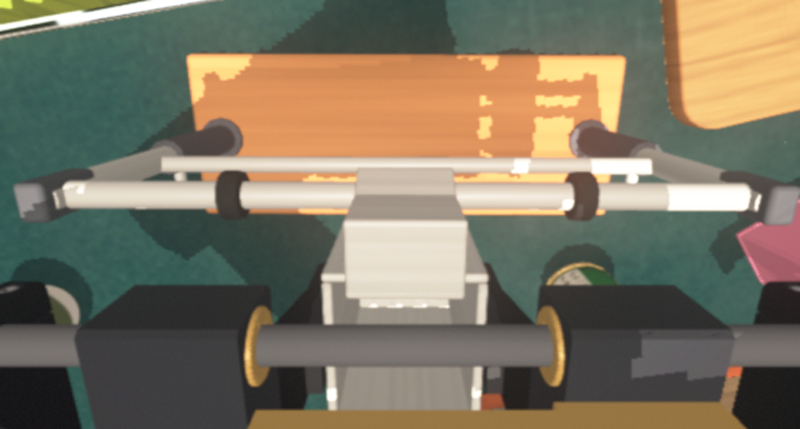

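The rings at (232,195) and (581,195) match the prediction within a pixel. I'll lower the cup slowly.

Emit:
{"op": "servo_tool", "data": {
  "commands": [
    [[1, 0, 1, 6, 0, 0, 0], [1, 0, 1, 12, 0, 0, 0], [1, 0, 1, 18, 0, 0, 0], [1, 0, 1, 24, 0, 0, 0], [1, 0, 1, 28, 0, 0, 0]]
  ]
}}

```text
time_s: 8.95
tcp_pos: [0.527, 0.0709, 0.1458]
ee_rot: [[0.987, -0.16, -0.0], [-0.16, -0.987, -0.0], [-0.0, 0.0, -1.0]]
wrist_force: [1.1, 0.3, -2.3]
gripper_width: 0.551
gripper_force: 30.0
```

Emit:
{"op": "servo_tool", "data": {
  "commands": [
    [[1, 0, 0, 2, 0, 0, 0], [1, 0, 0, 4, 0, 0, 0], [1, 0, 0, 6, 0, 0, 0], [1, 0, 0, 8, 0, 0, 0], [1, 0, 0, 10, 0, 0, 0]]
  ]
}}

```text
time_s: 9.45
tcp_pos: [0.527, 0.071, 0.1365]
ee_rot: [[0.987, -0.16, 0.0], [-0.16, -0.987, 0.0], [0.0, -0.0, -1.0]]
wrist_force: [-0.6, 0.2, -2.1]
gripper_width: 0.551
gripper_force: 30.0
```

Emit:
{"op": "servo_tool", "data": {
  "commands": [
    [[1, 0, 0, 1, 0, 0, 0], [1, 0, 0, 2, 0, 0, 0], [1, 0, 0, 3, 0, 0, 0], [1, 0, 0, 4, 0, 0, 0], [1, 0, 0, 5, 0, 0, 0]]
  ]
}}

```text
time_s: 9.95
tcp_pos: [0.527, 0.071, 0.1315]
ee_rot: [[0.987, -0.16, 0.0], [-0.16, -0.987, 0.0], [0.0, -0.0, -1.0]]
wrist_force: [-0.5, 0.6, -2.5]
gripper_width: 0.545
gripper_force: 30.0
```

Emit:
{"op": "servo_tool", "data": {
  "commands": [
    [[1, 0, 0, 1, 0, 0, 0], [1, 0, 0, 2, 0, 0, 0], [1, 0, 0, 3, 0, 0, 0], [1, 0, 0, 3, 0, 0, 0], [1, 0, 0, 3, 0, 0, 0]]
  ]
}}

```text
time_s: 10.45
tcp_pos: [0.527, 0.071, 0.1286]
ee_rot: [[0.987, -0.16, -0.0], [-0.16, -0.987, -0.0], [-0.0, 0.0, -1.0]]
wrist_force: [0.1, 0.7, -1.7]
gripper_width: 0.549
gripper_force: 30.0
```

Emit:
{"op": "servo_tool", "data": {
  "commands": [
    [[1, 0, 0, 0.5, 0, 0, 0], [1, 0, 0, 1, 0, 0, 0], [1, 0, 0, 1.5, 0, 0, 0], [1, 0, 0, 1.5, 0, 0, 0], [1, 0, 0, 1.5, 0, 0, 0]]
  ]
}}

```text
time_s: 10.95
tcp_pos: [0.5271, 0.071, 0.1274]
ee_rot: [[0.987, -0.16, 0.0], [-0.16, -0.987, 0.0], [0.0, -0.0, -1.0]]
wrist_force: [-0.8, -0.8, 1.5]
gripper_width: 0.549
gripper_force: 30.0
```

Emit:
{"op": "servo_tool", "data": {
  "commands": [
    [[1, 0, 0, 0.5, 0, 0, 0], [1, 0, 0, 1, 0, 0, 0], [1, 0, 0, 1.5, 0, 0, 0], [1, 0, 0, 1.5, 0, 0, 0], [1, 0, 0, 1.5, 0, 0, 0]]
  ]
}}

```text
time_s: 11.45
tcp_pos: [0.5271, 0.071, 0.126]
ee_rot: [[0.987, -0.16, 0.001], [-0.16, -0.987, 0.0], [0.001, -0.0, -1.0]]
wrist_force: [-3.6, 0.5, 4.9]
gripper_width: 0.551
gripper_force: 30.0
```

Emit:
{"op": "servo_tool", "data": {
  "commands": [
    [[1, 0, 0, 0.5, 0, 0, 0], [1, 0, 0, 1, 0, 0, 0], [1, 0, 0, 1.5, 0, 0, 0], [1, 0, 0, 1.5, 0, 0, 0], [1, 0, 0, 1.5, 0, 0, 0]]
  ]
}}

```text
time_s: 11.95
tcp_pos: [0.5272, 0.0709, 0.1251]
ee_rot: [[0.987, -0.16, 0.001], [-0.16, -0.987, 0.0], [0.001, -0.0, -1.0]]
wrist_force: [-3.5, -0.0, 8.3]
gripper_width: 0.55
gripper_force: 30.0
```

```bash
python3 -c "
from h import *
for i in range(3):
    s=r.sense(); print(s['time_s'],np.array(s['wrist_force']).round(2),np.array(s['moment']).round(2),s['tcp_pos'].round(4)); r.capture('wrist')
"
```

```text
11.95 [-3.46 -0.01  8.3 ] [-0.17  0.65 -0.03] [0.5272 0.0709 0.1251]
12.0 [-4.33 -0.59  7.36] [-0.17  0.7  -0.03] [0.5272 0.071  0.125 ]
12.05 [-3.84 -0.24  7.62] [-0.22  0.67 -0.03] [0.5272 0.071  0.125 ]
```

Emit:
{"op": "servo_tool", "data": {
  "commands": [
    [[1, 0, 0, 0.4, 0, 0, 0], [1, 0, 0, 0.7, 0, 0, 0], [1, 0, 0, 0.7, 0, 0, 0], [1, 0, 0, 0.7, 0, 0, 0], [1, 0, 0, 0.7, 0, 0, 0]]
  ]
}}

```text
time_s: 12.6
tcp_pos: [0.5275, 0.0709, 0.1246]
ee_rot: [[0.987, -0.16, 0.002], [-0.16, -0.987, -0.0], [0.002, -0.0, -1.0]]
wrist_force: [-3.8, -0.2, 8.2]
gripper_width: 0.551
gripper_force: 30.0
```

Emit:
{"op": "servo_tool", "data": {
  "commands": [
    [[1, 0, 0, 0, 0, 0, 0], [1, 0, 0, 0, 0, 0, 0], [1, 0, 0, 0, 0, 0, 0], [1, 0, 0, 0, 0, 0, 0], [1, 0, 0, 0, 0, 0, 0]]
  ]
}}

```text
time_s: 13.1
tcp_pos: [0.5275, 0.0709, 0.1246]
ee_rot: [[0.987, -0.16, 0.002], [-0.16, -0.987, -0.0], [0.002, -0.0, -1.0]]
wrist_force: [-3.2, -1.3, 8.8]
gripper_width: 0.552
gripper_force: 30.0
```

Emit:
{"op": "servo_tool", "data": {
  "commands": [
    [[1, 0, 0, 0.4, 0, 0, 0], [1, 0, 0, 0.7, 0, 0, 0], [1, 0, 0, 0.7, 0, 0, 0], [1, 0, 0, 0.7, 0, 0, 0], [1, 0, 0, 0.7, 0, 0, 0]]
  ]
}}

```text
time_s: 13.6
tcp_pos: [0.5277, 0.0709, 0.1241]
ee_rot: [[0.987, -0.16, 0.002], [-0.16, -0.987, -0.0], [0.002, -0.0, -1.0]]
wrist_force: [-4.5, -1.6, 9.8]
gripper_width: 0.553
gripper_force: 30.0
```

Emit:
{"op": "servo_tool", "data": {
  "commands": [
    [[1, 0, 0, 0, 0, 0, 0], [1, 0, 0, 0, 0, 0, 0], [1, 0, 0, 0, 0, 0, 0], [1, 0, 0, 0, 0, 0, 0], [1, 0, 0, 0, 0, 0, 0]]
  ]
}}

```text
time_s: 14.1
tcp_pos: [0.5277, 0.0708, 0.1241]
ee_rot: [[0.987, -0.16, 0.002], [-0.16, -0.987, -0.0], [0.002, -0.0, -1.0]]
wrist_force: [-3.1, -0.8, 9.0]
gripper_width: 0.55
gripper_force: 30.0
```

Emit:
{"op": "servo_tool", "data": {
  "commands": [
    [[1, 0, 0, -1, 0, 0, 0], [1, 0, 0, -2, 0, 0, 0], [1, 0, 0, -3, 0, 0, 0], [1, 0, 0, -4, 0, 0, 0], [1, 0, 0, -4, 0, 0, 0]]
  ]
}}

```text
time_s: 14.6
tcp_pos: [0.5274, 0.071, 0.1266]
ee_rot: [[0.987, -0.16, 0.001], [-0.16, -0.987, 0.0], [0.001, -0.0, -1.0]]
wrist_force: [1.4, -1.5, 1.7]
gripper_width: 0.549
gripper_force: 30.0
```

```bash
python3 -c "
from h import *
for i in range(3):
    s=r.sense(); print(s['time_s'],np.array(s['wrist_force']).round(2),np.array(s['moment']).round(2),s['tcp_pos'].round(4)); r.capture('wrist')
"
```

```text
14.6 [ 1.45 -1.55  1.72] [-0.55 -0.41 -0.08] [0.5274 0.071  0.1266]
14.65 [ 1.02 -2.2   2.68] [-0.45 -0.38 -0.04] [0.5274 0.0709 0.1266]
14.7 [ 1.02 -1.85  2.03] [-0.45 -0.5  -0.04] [0.5274 0.071  0.1266]
```

Emit:
{"op": "servo_tool", "data": {
  "commands": [
    [[1, 0, 0, -0.4, 0, 0, 0], [1, 0, 0, -0.8, 0, 0, 0], [1, 0, 0, -0.8, 0, 0, 0], [1, 0, 0, -0.8, 0, 0, 0], [1, 0, 0, -0.8, 0, 0, 0]]
  ]
}}

```text
time_s: 15.25
tcp_pos: [0.5273, 0.071, 0.1274]
ee_rot: [[0.987, -0.16, 0.001], [-0.16, -0.987, 0.0], [0.001, -0.0, -1.0]]
wrist_force: [4.5, -1.6, 0.2]
gripper_width: 0.548
gripper_force: 30.0
```

Emit:
{"op": "servo_tool", "data": {
  "commands": [
    [[0.4, 0, 0, 0, 0, 0, 0], [0.35, 0, 0, 0, 0, 0, 0], [0.3, 0, 0, 0, 0, 0, 0], [0.25, 0, 0, 0, 0, 0, 0], [0.2, 0, 0, 0, 0, 0, 0]]
  ]
}}

```text
time_s: 15.75
tcp_pos: [0.5267, 0.071, 0.1273]
ee_rot: [[0.987, -0.16, -0.001], [-0.16, -0.987, -0.0], [-0.001, 0.0, -1.0]]
wrist_force: [-0.4, 0.2, -0.2]
gripper_width: 0.758
gripper_force: 0.0
```

Emit:
{"op": "servo_tool", "data": {
  "commands": [
    [[0.15, 0, 0, 0, 0, 0, 0], [0.1, 0, 0, 0, 0, 0, 0], [0.1, 0, 0, 0, 0, 0, 0], [0.1, 0, 0, 0, 0, 0, 0], [0.1, 0, 0, 0, 0, 0, 0]]
  ]
}}

```text
time_s: 16.25
tcp_pos: [0.527, 0.071, 0.1275]
ee_rot: [[0.987, -0.16, 0.0], [-0.16, -0.987, 0.0], [-0.0, -0.0, -1.0]]
wrist_force: [-0.3, 0.6, -0.5]
gripper_width: 0.901
gripper_force: 0.0
```

Emit:
{"op": "servo_tool", "data": {
  "commands": [
    [[0.1, 0, 0, -5, 0, 0, 0], [0.1, 0, 0, -15, 0, 0, 0], [0.1, 0, 0, -30, 0, 0, 0], [0.1, 0, 0, -50, 0, 0, 0], [0.1, 0, 0, -75, 0, 0, 0]]
  ]
}}

```text
time_s: 16.75
tcp_pos: [0.5266, 0.0708, 0.2035]
ee_rot: [[0.987, -0.16, -0.001], [-0.16, -0.987, -0.0], [-0.001, 0.0, -1.0]]
wrist_force: [0.7, -1.5, 0.8]
gripper_width: 0.898
gripper_force: 0.0
```

Emit:
{"op": "servo_tool", "data": {
  "commands": [
    [[0.1, 0, 0, -25, 0, 0, 0], [0.1, 0, 0, -50, 0, 0, 0], [0.1, 0, 0, -70, 0, 0, 0], [0.1, 0, 0, -80, 0, 0, 0], [0.1, 0, 0, -80, 0, 0, 0]]
  ]
}}

```text
time_s: 17.25
tcp_pos: [0.5275, 0.0711, 0.2844]
ee_rot: [[0.987, -0.16, 0.004], [-0.16, -0.987, 0.001], [0.003, -0.002, -1.0]]
wrist_force: [-0.1, -0.7, -0.3]
gripper_width: 0.904
gripper_force: 0.0
```

Run:
```python
from h import *
cap('wrist','w5');cap('side','s5')
a=cv2.resize(cv2.imread('pics/w5.png')[60:360,80:480],(400,300));b=cv2.resize(cv2.imread('pics/s5.png')[170:320,200:350],(400,400))
m=np.zeros((400,800,3),np.uint8);m[:300,:400]=a;m[:,400:]=b;cv2.imwrite('pics/e5.png',m)
```

```text
(no output)
```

View pics/e5.png

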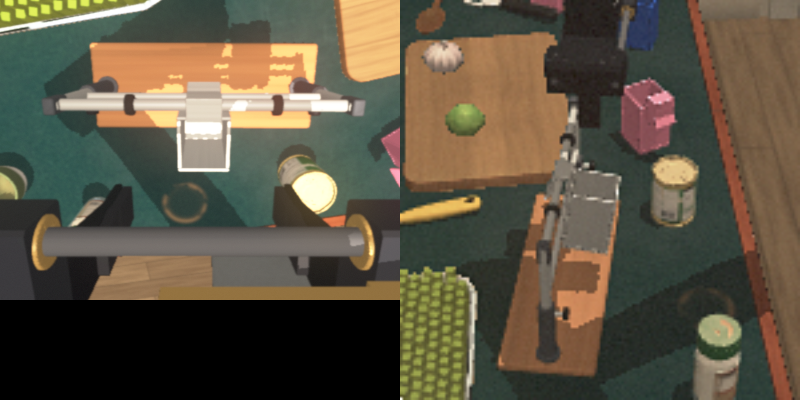

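The cup hangs on the upper bar with its hook at (205,100), between the rings at (130,104) and (278,104). The gripper is clear and the bystanders are unmoved, so I'm handing the job in.

```bash
python3 -c "
from station import r
print(r.finish_job())"
```

```text
the job is handed in; nothing more can be done
None
```

The steel cup hangs by its hook over the upper bar between the two rubber rings, tug-tested at about 9.5 N for over half a second, with the bar's load staying near 12 N, then released; the job is handed in.

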